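# Press the lid home on a tin in the lever press

### The job

One of the spice tins by the lever press still has its lid standing proud of the rim. Stand that tin upright in the round nest of the press's carrier, push the carrier fully home under the ram, then swing the sprung lever down to its stop so that the lid is pressed right in, and let the lever come all the way back up. Do not tip the tin on the way, leave the tin that is already closed where it stands, and leave the finished tin in the press.

Things in the scene. Friction and masses are not known exactly. Their poses are not given: they have to be found in the camera images.
- tin: The tin to close: round steel tin with a plain paper band, 58 mm in diameter, rim 62 mm above its underside, with a round steel press-in lid 50 mm in diameter that stands 8 mm proud (top of the lid 70 mm above the underside). Origin: centre of the underside; z up. Stands loose on the table. About 0.18 kg. Grasp it round the body from above; it is stiff.
- lid (a joint): How far the tin's lid has been pressed in along the tin's axis, m: 0 standing proud, 0.008 home (flush with the rim). It is a tight fit (about 40 N), holds wherever it is left, and cannot be pulled out.
- closed_tin_1: The same tin, already closed: its lid lies flush (top 62 mm above the underside). Origin: centre of the underside. Loose; a bystander to be left alone.
- press: Grey bench lever press, fixed, its open front facing left: base 285 x 116 mm; head at the back 66 mm wide, 211 mm high, its front 42 mm ahead of the ram axis. Origin: under the base, straight below the ram; x from the open front to the back (the carrier is pushed along +x), y left seen from the front, z up. Round platen, 50 mm across, 103 mm above the table, goes down 18.6 mm with the lever.
- carrier (a joint): Position of the carrier along its guides, m: 0 fully out towards the front (it starts at 0 to 0.012), 0.12 fully home with the nest under the ram. Slides with about 2 N of friction and stays where it is left.
- nest (a point): Centre of the floor of the nest on the carrier, 23 mm above the table: a flat floor inside a round rim 7 mm high, 63.6 mm inside diameter (the tin's 58 mm base drops in). The axes are those of the press. Moves with the carrier.
- under_ram (a point): Where the nest's centre lies when the carrier is fully home: on the ram axis, 23 mm above the table.
- carrier_knob (a point): Middle of the carrier's upright black knob, 16 mm in diameter, reaching from 18 mm below to 16 mm above this point (its top is 69 mm above the table); it stands 92 mm in front of the nest's centre and can be pushed from the front or pinched from above.
- lever (a joint): Angle of the press's lever about its shaft, rad: 0 raised at rest (arm points to the front and 55 degrees up), 0.98 at its lower stop (arm almost level to the front). A spring brings it back to 0; at the grip it takes about 3 N at first and about 10 N at the stop.
- lever_grip (a point): Middle of the lever's grip: a black level bar 18 mm in diameter, 78 mm long along the press's y axis, sticking out to the right of the lever arm. The arm is 155 mm long from shaft to bar and lies 45 mm to the left of this point. The bar starts about 0.30 m above the table and is about 0.17 m above it at the stop. The bar turns with the arm.
- lever_hinge (a point): Point on the lever shaft's axis (parallel to the press's y axis, 170 mm above the table) level with the middle of the grip; the grip moves on a circle of 155 mm radius about it, to the front and down.
Mind the look-alikes: they are no part of the job. Leave any blue or green look-alike of the tin alone.

How it is judged:
By the outcome, as a careful person would: the job done as asked, in the order asked, and still so for the second after the job is handed in, with the robot touching nothing.
It also fails if it takes over 72 s, if anything falls off the work surface, if the arm or the gripper's body presses on something with over 40 N, if the wrist force passes 120 N, or if a joint passes its speed limit or range.

### The arm

A 6-joint arm with a two-finger parallel gripper is mounted at the origin on a cart in front of the work surface, level with it; the furniture and walls round the work are solid. World frame = base frame: x ahead of the robot, y to its left, z up, the work surface at z = 0. Lengths are in m, angles in rad, forces in N, time in s.
With the tool pointing down it reaches from about 0.275 to 0.85 m from the base axis. Payload 5.2 kg.
Tool frame: the origin (TCP) lies midway between the tips of the shut fingers; the grasp point (between the pads) lies 19 mm behind it (grasp_offset is the distance from the TCP to the grasp point, in m); z points along the fingers, y is the line along which they close (so a half turn about z gives the same grasp; the last joint's range is limited). The gripper opens to 85 mm and grips with 20 to 120 N. Pads are 22 mm wide; open, the fingers measure 114 mm over their backs; the gripper's body (76 mm by 85 mm) begins 54 mm behind the grasp point. The pads swing forward as they close: fully open they stand 13 mm farther back than shut.
Start: joints at [-1.358, 0.259, 1.535, -0, 1.348, -0.203], TCP at [0.222, -0.503, 0.231] pointing down, gripper open.
Joint ranges: [-3.14, 3.14], [-0.91, 2.08], [0.19, 2.58], [-1.22, 4.36], [0.22, 2.71], [-3.12, 3.12]. Speed limits (rad/s): [2.57, 2.57, 3.14, 3.14, 3.14, 3.14].

### API

Orientations are given as a unit quaternion [w, x, y, z].
In Python, from cell import * gives the robot as it stands. Calls block until the motion is done:
- movep(position, orientation): joint-space move of the TCP to a pose.
- line_to(position, rot=None, vel=0.15, threshold=None): straight line of the TCP; rot=None keeps the orientation; vel is the mean speed in m/s. With threshold (N) it stops when the force on the tool has changed by that much, and returns True; else False.
- set_joints(angles): joint-space move.
- open_jaws() and grab(): open the fingers fully, or close them until they stop; the grip force is fixed at half the most.
- wait(seconds).
- ik(position, orientation): joint angles nearest the present ones, or None.
- get_image(name): name is "scene" or "top"; returns a dict with "img" (420x560x3 uint8, red, green, blue), "camera_matrix" (3x3 intrinsics, pixels), "R" (3x3) and "t" (3): a world point X has camera coordinates R X + t. Camera axes: x right, y down, z forward; pixel columns grow to the right and rows downward; lengths in m; the calibration is good to about 2 mm. A picture is of the moment at which its call begins. There is no depth.
A pose or a line that the arm cannot do raises Unreachable and nothing moves.
- job_done(): hands the job in; it is judged then, once.
Readings, each from a call of its own:
- current_clock(): time.
- current_qpos(): joint angles.
- current_dq(): joint speeds.
- current_joint_torque(): joint torques, N m.
- current_eef_pos(): TCP position.
- current_orientation(): TCP orientation.
- current_ft_force(): force on the tool from outside, world axes, zero at the start.
- current_torque(): the same for the moment, N m.
- current_gripper_width(): finger opening in m.
- current_gripper_force(): force on a finger pad.
Only numpy, scipy, OpenCV 4.12 (cv2) and the standard library are available. Lean on these libraries where they do the work, as an engineer would, in place of code of your own. Each camera call takes 0.05 s, during which the arm holds its last target. There are 200 camera calls.

## Working session

There is one attempt and no reset: what is moved stays moved. The work goes in short steps, each a Python script; the robot and the scene stay as the last script left them, time stands still between calls to the robot, and variables do not carry over. Pictures are saved under pics/ and viewed, at most 10 in all, crops included, and the job is handed in when it is done.

```bash
mkdir -p pics && ls && python3 - <<'E'
from cell import *
import cv2,json,numpy as np
for n in("scene","top"):
    d=get_image(n); cv2.imwrite(f"pics/{n}0.png",d["img"][:,:,::-1])
    np.savez(f"{n}.npz",K=d["camera_matrix"],R=d["R"],t=d["t"],img=d["img"])
    print(n,np.round(-np.array(d["R"]).T@np.array(d["t"]),3),d["camera_matrix"][0])
print(current_orientation(),current_clock())
E
```

```text
pics
scene [-0.305 -0.21   1.214] [528.05136982   0.         276.96027379]
top [ 0.45  -0.057  1.266] [500.25791659   0.         282.45701641]
[-8.23937059e-04  9.78466495e-01  2.06404065e-01 -2.30285268e-05] 0.1
```

View pics/scene0.png

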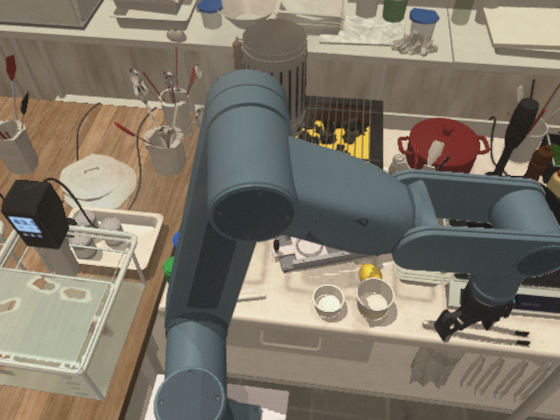

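View pics/top0.png

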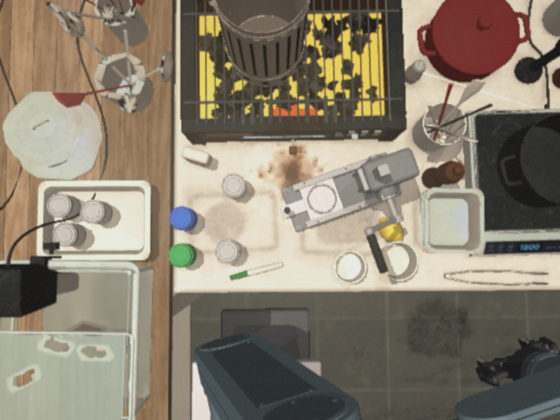

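The top view shows two grey tins at about (234,185) and (229,250). There is a blue one at (182,218) and a green one at (182,255), both look-alikes, and three grey jars in a tray at about (65–97,205–235). The press runs from (287,210) to (415,165), with its nest at about (322,198) and the lever grip at about (376,252). In the scene view the arm hides the tins. Next I'll enlarge the top view.

```bash
python3 - <<'E'
import cv2,numpy as np
im=np.load("top.npz")["img"][:,:,::-1]
a=cv2.resize(im[160:280,165:265],None,fx=5,fy=5,interpolation=cv2.INTER_CUBIC)  # 500x600
cv2.imwrite("pics/tins.png",a)
b=cv2.resize(im[140:280,275:425],None,fx=4.2,fy=4.2,interpolation=cv2.INTER_CUBIC) # 630x588
cv2.imwrite("pics/press.png",b)
E
```

```text
(no output)
```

View pics/tins.png

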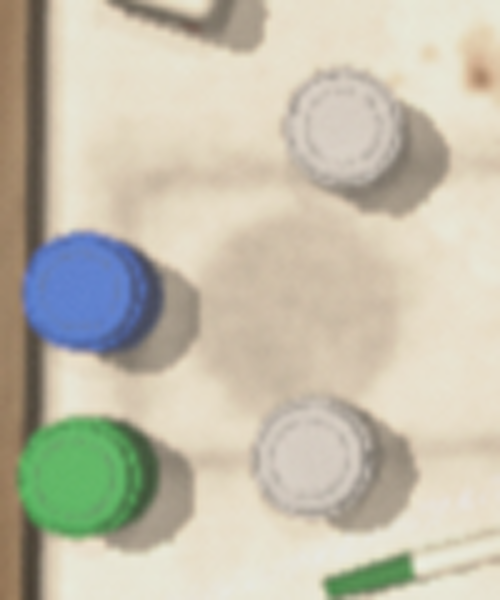

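View pics/press.png

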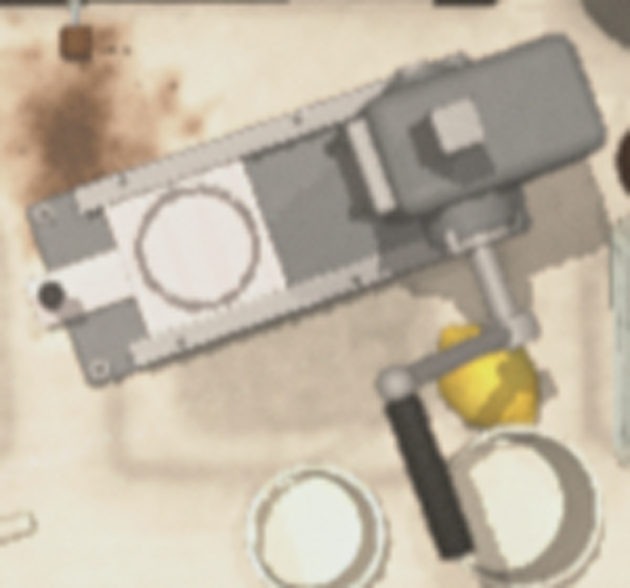

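The two candidates are the grey tins at full-image (233,185) and (228,251). The coloured ones and the jars in the tray are ruled out. The top view can't show which lid stands proud, so I'll compute positions and move the arm out of the scene camera's view to compare them from the side.

```bash
cat > h.py <<'E'
import numpy as np,cv2
from scipy.spatial.transform import Rotation as Rot
def cam(n):
    d=np.load(f"{n}.npz"); return d["K"],d["R"],d["t"]
def at_z(uv,z,n="top"):
    K,R,t=cam(n); c=-R.T@t; r=R.T@np.linalg.solve(K,[uv[0],uv[1],1.]); return c+r*(z-c[2])/r[2]
def proj(X,n="scene"):
    K,R,t=cam(n); p=K@(R@np.asarray(X)+t); return p[:2]/p[2]
def q(yaw):  # tool down, closing (tool y) axis at world angle yaw
    y=np.array([np.cos(yaw),np.sin(yaw),0]); z=np.array([0,0,-1.]); x=np.cross(y,z)
    a=Rot.from_matrix(np.c_[x,y,z]).as_quat(); return [a[3],a[0],a[1],a[2]]
E
python3 - <<'E'
from h import *
from cell import *
A=at_z((233.2,185),.066);B=at_z((226.4,251.2),.066)
N=at_z((321.6,198.8),.030);k=at_z((286.8,210.2),.069)
g0=at_z((275+400/4.2,140+400/4.2),.30);g1=at_z((275+457/4.2,140+545/4.2),.30)
for n,v in dict(A=A,B=B,nest=N,knob=k,g0=g0,g1=g1).items(): print(n,v.round(4),proj(v).round(0))
d=(N-k)[:2];print("knob-nest",np.hypot(*d),np.degrees(np.arctan2(d[1],d[0])))
e=(g1-g0)[:2];print("bar len",np.hypot(*e),np.degrees(np.arctan2(e[1],e[0])))
# base edges long: crop (28,205)->(380,85) and (97,385)->(440,262)
for p,r in (((28,205),(380,85)),((97,385),(380,285))):
    P=[at_z((275+a/4.2,140+b/4.2),.02) for a,b in (p,r)]; w=(P[1]-P[0])[:2];print("edge",np.degrees(np.arctan2(w[1],w[0])))
s=ik([.15,-.74,.35],current_orientation());print(s)
movep([.15,-.74,.35],current_orientation())
d=get_image("scene");cv2.imwrite("pics/scene1.png",d["img"][:,:,::-1]);np.savez("scene.npz",K=d["camera_matrix"],R=d["R"],t=d["t"],img=d["img"])
u=proj((A+B)/2).astype(int);print(u)
c=d["img"][u[1]-60:u[1]+60,u[0]-60:u[0]+100,::-1]
cv2.imwrite("pics/tins2.png",cv2.resize(c,None,fx=5,fy=5,interpolation=cv2.INTER_CUBIC));print(current_clock(),current_ft_force())
E
```

```text
A [0.584  0.0518 0.066 ] [233. 219.]
B [0.4252 0.0677 0.066 ] [215. 266.]
nest [ 0.5526 -0.1642  0.03  ] [309. 244.]
knob [ 0.5224 -0.077   0.069 ] [276. 241.]
g0 [ 0.4591 -0.2339  0.3   ] [340. 210.]
g1 [ 0.3928 -0.2588  0.3   ] [349. 235.]
knob-nest 0.09230017291765294 -70.84580664109482
bar len 0.0708658794387044 -159.41864900684055
edge -71.35426803058864
edge -70.88280119629636
[-1.51793827e+00  6.44071856e-01  6.57707506e-01 -3.11300547e-04
  1.84143428e+00 -3.63021978e-01]
[224 241]
1.2167 [-0.27708957  0.47896119  0.01433892]
```

View pics/tins2.png

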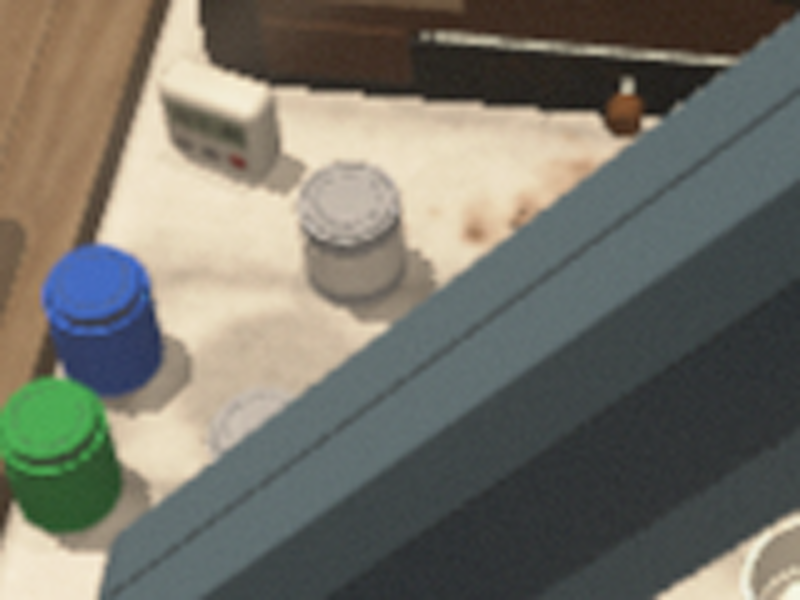

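The tin at A (crop (350,205), full-image (234,222)) shows a flush lid ring. B is still half hidden at crop (255,420), so I'll swing the arm a little further.

```bash
python3 - <<'E'
from h import *
from cell import *
j=list(current_qpos()); j[0]=-1.95; set_joints(j)
d=get_image("scene");im=d["img"][:,:,::-1]
a=im[195:245,205:265];b=im[240:290,185:245]
cv2.imwrite("pics/tins3.png",cv2.resize(np.hstack([a,b]),None,fx=6.5,fy=6.5,interpolation=cv2.INTER_CUBIC));print(current_clock(),current_ft_force())
p=im[140:290,240:420];cv2.imwrite("pics/press2.png",cv2.resize(p,None,fx=4,fy=4,interpolation=cv2.INTER_CUBIC))
E
```

```text
2.4917 [0.17855011 0.04724203 0.75236065]
```

View pics/tins3.png

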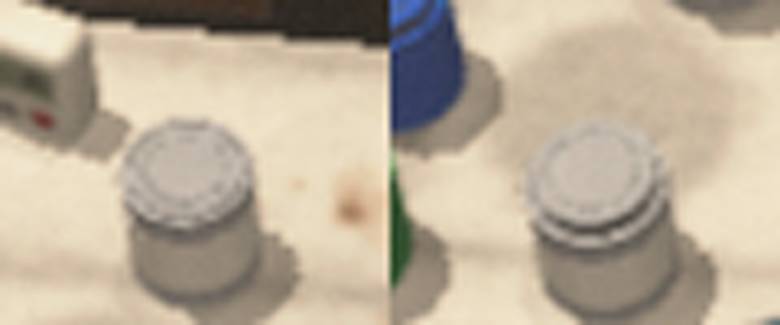

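View pics/press2.png

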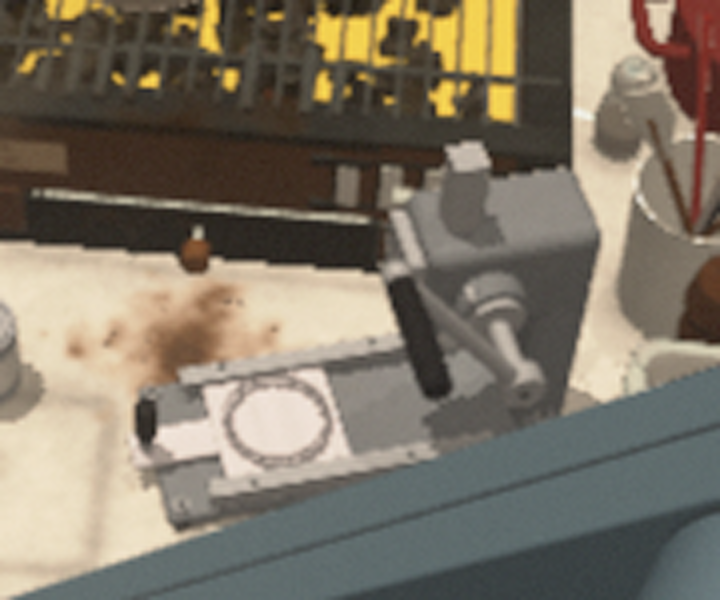

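B (right half, (597,173); full-image (217,267)) has a lid standing clear of the rim with a dark gap under it, so that is the tin to close. A is flush. Press check: the nest appears in the scene view at (309,245), against a prediction of (309,244). Knob-to-nest measures 92.3 mm, as given. Next I'll pick up B.

```bash
cat >> h.py <<'E'
PX=np.array([np.cos(np.radians(-71)),np.sin(np.radians(-71)),0]); PY=np.array([-PX[1],PX[0],0]); Z=np.array([0,0,1.])
Q=q(np.radians(19.0))
B=(at_z((226.0,251.2),.070)+at_z((216.5,266.2),.070,"scene"))/2
N=(at_z((321.6,198.8),.030)+at_z((308.9,244.9),.030,"scene"))/2
E
python3 - <<'E'
from h import *
from cell import *
for p,s,z in (((226.0,251.2),(216.5,266.2),.07),((321.6,198.8),(308.9,244.9),.03)):
    print(at_z(p,z).round(4),at_z(s,z,"scene").round(4))
global Q
p=B.copy()
s=ik([p[0],p[1],.45],Q); Q2=q(np.radians(199)); s2=ik([p[0],p[1],.45],Q2); print(s,s2)
# keep wrist range: choose smaller |j6| 
QQ=Q if abs(s[5])<abs(s2[5]) else Q2
open("q.txt","w").write(repr([float(v) for v in QQ]))
movep([p[0],p[1],.45],QQ)
p[2]=.15; line_to(p,vel=.3)
p[2]=.026; print("hit",line_to(p,vel=.12,threshold=8))
print(current_eef_pos(),current_gripper_width()); grab(); print(current_gripper_width(),current_gripper_force(),current_eef_pos(),current_clock(),current_ft_force())
E
```

```text
[0.4253 0.0683 0.07  ] [0.4215 0.0637 0.07  ]
[ 0.5526 -0.1642  0.03  ] [ 0.5488 -0.1651  0.03  ]
[-1.06935551e-01 -2.52118745e-02  1.34313321e+00 -4.44089210e-16
  1.82367131e+00 -4.38548109e-01] [-1.06935551e-01 -2.52118745e-02  1.34313321e+00 -4.44089210e-16
  1.82367131e+00  2.70304454e+00]
hit False
[0.42403083 0.06593288 0.02658537] 0.08549349367970428
0.056427016934747706 62.732176780700684 [0.42416841 0.06596221 0.02697981] 8.6917 [-1.20602092 -0.15310441  7.23090505]
```

Gripped with the tin centred along the press's y. I'll regrip at 90° to centre it in the other direction, then carry it to the nest.

```bash
python3 - <<'E'
from h import *
from cell import *
open_jaws()
j=list(current_qpos()); j[5]+=np.pi/2; set_joints(j)
grab(); print(current_gripper_width(),current_eef_pos(),current_qpos()[5])
p=np.array(current_eef_pos()); h0=p[2]; p[2]=.14; line_to(p,vel=.2)
f0=current_ft_force()
t=N.copy(); t[2]=h0+.023+.035
hi=t+.05*Z
line_to([hi[0],hi[1],.14],Q,vel=.2)
line_to(t,vel=.2); wait(.2)
g=t.copy(); g[2]=h0+.023-.002
hit=line_to(g,vel=.04,threshold=6)
e=np.array(current_eef_pos());print("hit",hit,"underside above floor",e[2]-h0-.023,e-t,f0,current_ft_force(),current_clock())
d=get_image("top");im=d["img"][:,:,::-1]
cv2.imwrite("pics/place.png",cv2.resize(im[140:280,275:425],None,fx=4.2,fy=4.2,interpolation=cv2.INTER_CUBIC))
E
```

```text
0.05660617646143656 [0.42338655 0.0660219  0.02634077] 1.1319503246326281
hit True underside above floor 0.006606646974162578 [-2.08491793e-04 -1.86747876e-06 -2.83933530e-02] [ 0.24993795 -0.7215316  -2.47069987] [-1.10357146  0.42123834  6.03309546] 14.7167
```

It touched down on the nest rim, 6.6 mm above the floor. I'll step back, try the top camera's estimate, and search around it from there.

```bash
python3 - <<'E'
from h import *
from cell import *
h0=.02634
T=at_z((321.6,198.8),.030); S=at_z((308.9,244.9),.030,"scene")
M0=None
c=[T-N]+[ (T-N)+.0025*(np.cos(a)*PX+np.sin(a)*PY) for a in (0,np.pi,np.pi/2,-np.pi/2)]+[S-N]
t=np.array(current_torque())
up=np.array(current_eef_pos()); up[2]+=.004; line_to(up,vel=.05); wait(.1)
print("dM first",t-np.array(current_torque()))
for o in c:
    x=N+o; x[2]=h0+.023+.0105; line_to(x,vel=.05); wait(.1)
    m0=np.array(current_torque()); g=x.copy(); g[2]=h0+.023-.002
    hit=line_to(g,vel=.04,threshold=6); e=np.array(current_eef_pos()); dz=e[2]-h0-.023
    print(o[:2].round(4),hit,dz.round(4),(np.array(current_torque())-m0).round(3),np.array(current_ft_force()).round(1))
    if dz<.003: break
    line_to(x,vel=.05)
print(current_clock(),e)
E
```

```text
dM first [ 0.11000002  0.3726494  -0.05175059]
[0.0019 0.0005] True 0.0 [-0.043  0.014  0.031] [-0.5 -1.6  5.4]
15.7917 [ 0.55310109 -0.16464506  0.04935593]
```

Seated: underside at the nest floor. Now I'll release, shut the fingers in front of the knob, and push until the carrier stops.

```bash
python3 - <<'E'
from h import *
from cell import *
C=np.array(current_eef_pos()); open_jaws()
p=C.copy(); p[2]=.17; line_to(p,vel=.2)
s=C-.140*PX; s[2]=.17; line_to(s,vel=.25)
grab(); s[2]=.045; print("down hit",line_to(s,vel=.15,threshold=8),current_eef_pos())
wait(.2); 
print("touch",line_to(s+.02*PX,vel=.08,threshold=None))
e=s+.150*PX
hit=line_to(e,vel=.09,threshold=14)
x=np.array(current_eef_pos()); print("home hit",hit,"nest travel",(x-C)@PX+.092+.019,"lat",(x-C)@PY,current_ft_force(),current_clock())
np.savez("c.npz",C=C,x=x)
line_to(x-.02*PX,vel=.15); u=x-.02*PX; u[2]=.2; line_to(u,vel=.3)
d=get_image("top");cv2.imwrite("pics/home.png",cv2.resize(d["img"][140:280,275:425,::-1],None,fx=4.2,fy=4.2,interpolation=cv2.INTER_CUBIC))
E
```

```text
down hit False [ 0.50818705 -0.03242636  0.04565758]
touch False
home hit True nest travel 0.11188345274944012 lat -0.00041063630607210096 [-0.89127559  0.63689521  0.40323631] 21.2417
```

View pics/home.png

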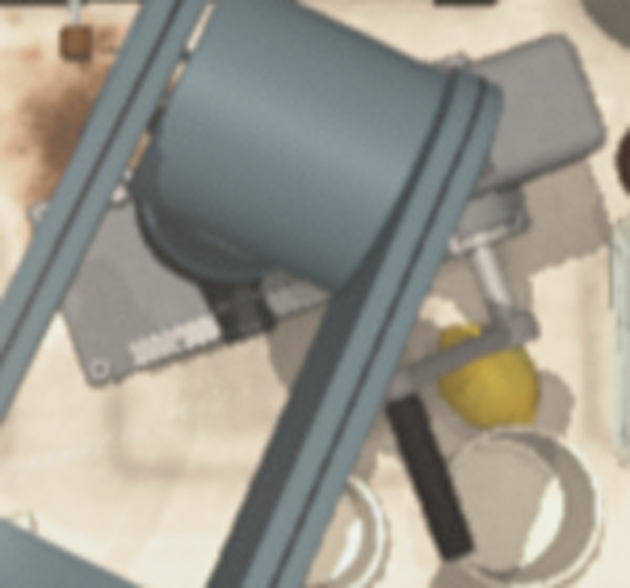

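The arm hides the carrier at this point. The travel of 112 mm fits, but the contact force faded, so I'll press the knob again to confirm the stop.

```bash
python3 - <<'E'
from h import *
from cell import *
d=np.load("c.npz");C,x=d["C"],d["x"]
s=x-.015*PX; s[2]=x[2]; line_to(s,vel=.25); wait(.15)
hit=line_to(x+.012*PX,vel=.04,threshold=18)
y=np.array(current_eef_pos()); print(hit,"extra",(y-x)@PX,np.array(current_ft_force())@PX,current_clock())
np.savez("c.npz",C=C,x=y)
line_to(y-.02*PX,vel=.15); u=y-.02*PX; u[2]=.2; line_to(u,vel=.3)
# bar numbers
g1=at_z((275+457/4.2-.4,140+545/4.2-.4),.297); g1s=at_z((349,237),.297,"scene")
g0=at_z((275+400/4.2-.4,140+400/4.2-.4),.297)
for g in (g0,g1,g1s): r=g-C; print("rel nest0",(r@PX).round(4),(r@PY).round(4))
E
```

```text
True extra -9.060587725191478e-05 -0.6632227601456627 23.6417
rel nest0 0.0349 -0.1106
rel nest0 0.0369 -0.1817
rel nest0 0.0355 -0.1864
```

The carrier is firmly against its stop, so it is home. Now I'll grip the lever bar, with the jaws closing along press x, and take it round its arc to the stop.

```bash
cat > lev.py <<'E'
from h import *
d=np.load("c.npz");C=d["C"]
def tcp(a,x0=.036,y0=-.147):  # lever angle -> TCP
    th=np.radians(55)-a; p=C+(x0+.0889-.155*np.cos(th))*PX+y0*PY; p[2]=.170+.155*np.sin(th)-.019; return p
E
python3 - <<'E'
from lev import *
from cell import *
u=np.array(current_eef_pos()); u[2]=.42; line_to(u,vel=.4); open_jaws()
t=tcp(0); hi=t.copy(); hi[2]=.42
c=[q(np.radians(a)) for a in (-71,109)]; s=[ik(hi,k) for k in c]; print([None if v is None else round(v[5],2) for v in s])
k=min((0,1),key=lambda i:abs(s[i][5]-current_qpos()[5])); movep(hi,c[k])
f0=current_ft_force()
print("hit",line_to(t,vel=.15,threshold=6),current_eef_pos()-t)
im=get_image("top")["img"]; cv2.imwrite("pics/grip.png",cv2.resize(im[140:280,275:425,::-1],None,fx=4.2,fy=4.2))
grab(); print(current_gripper_width(),current_gripper_force(),f0,current_ft_force(),current_eef_pos()-t,current_clock())
E
```

```text
[np.float64(0.49), np.float64(-2.65)]
hit False [ 0.00049776 -0.00032448  0.00088857]
0.016130209411568695 58.392972350120544 [ 0.93992171 -0.0919654   0.72544013] [-1.01679571  0.6319235   2.58091856] [-1.21913375e-06  5.41852386e-06  2.49894351e-04] 29.025
```

The bar is gripped: 16 mm reads as 18 mm with the same offset seen on the tin. Swinging down.

```bash
python3 - <<'E'
from lev import *
from cell import *
off=np.array(current_eef_pos())-tcp(0)
for a in np.linspace(0,.93,9)[1:]:
    line_to(tcp(a)+off,vel=.12)
    print(round(a,2),np.array(current_ft_force()).round(1),current_gripper_width())
for a in np.arange(.96,1.07,.03):
    hit=line_to(tcp(a)+off,vel=.06,threshold=25)
    f=np.array(current_ft_force()); e=np.array(current_eef_pos())
    print(round(a,2),hit,f.round(1),"grasp z",e[2]+.019,"lag",((e-tcp(a)-off)*1e3).round(1))
    if hit or np.linalg.norm(f)>50: break
wait(.3); print(np.array(current_ft_force()).round(1),current_eef_pos(),current_clock())
E
```

```text
0.12 [-0.5 -2.8  3. ] 0.01635955956202404
0.23 [-1.  -1.8  5.3] 0.016153633245539634
0.35 [-0.3 -4.2  5. ] 0.016581749901746715
0.46 [ 0.7 -4.1  2.3] 0.016173244579567647
0.58 [ 0.1 -5.   4.9] 0.016333135876787676
0.7 [-0.  -2.9  4.8] 0.01609306211204021
0.81 [-1.  -3.8  7.1] 0.016284637404252785
0.93 [-1.9 -1.1  7.3] 0.01631539625049112
0.96 False [-2.9  0.7 12.2] grasp z 0.17156681708024762 lag [ 0.2 -0.1  1.3]
0.99 False [-1.6 -0.  10.5] grasp z 0.16666421993283762 lag [0.1 0.2 1.1]
1.02 False [-4.1  2.9 13.2] grasp z 0.16229481057483988 lag [0.1 0.3 1.3]
1.05 False [-11.3   6.1  36.8] grasp z 0.1600167050868623 lag [-0.   0.6  3.7]
[-9.7  6.7 37.5] [ 0.40449792 -0.18403146  0.14103604] 32.725
```

The force climbs steeply to 37 N at the stop. Now I'll bring the lever back up along the arc, release it, and look.

```bash
python3 - <<'E'
from lev import *
from cell import *
off=np.array([0,0,.0012])
for a in np.linspace(.98,.03,9):
    line_to(tcp(a)+off,vel=.12)
print(np.array(current_ft_force()).round(1),current_clock())
open_jaws(); wait(.3)
p=np.array(current_eef_pos()); p[2]=.42; line_to(p,vel=.25)
j=ik([.15,-.6,.42],current_orientation()); print(j)
movep([.15,-.6,.42],current_orientation())
j=list(current_qpos()); j[0]=-1.95; set_joints(j); wait(.3)
a=get_image("top")["img"][140:280,275:425,::-1]; b=get_image("scene")["img"][150:290,240:400,::-1]
cv2.imwrite("pics/final.png",cv2.resize(np.hstack([a,b]),None,fx=2.55,fy=2.55,interpolation=cv2.INTER_CUBIC)); print(current_clock())
E
```

```text
[ 5.4 -4.6 -3.9] 35.375
[-1.50517711e+00  3.47158323e-01  9.66761214e-01 -1.36109245e-03
  1.82906399e+00 -2.66314054e-01]
40.1833
```

View pics/final.png

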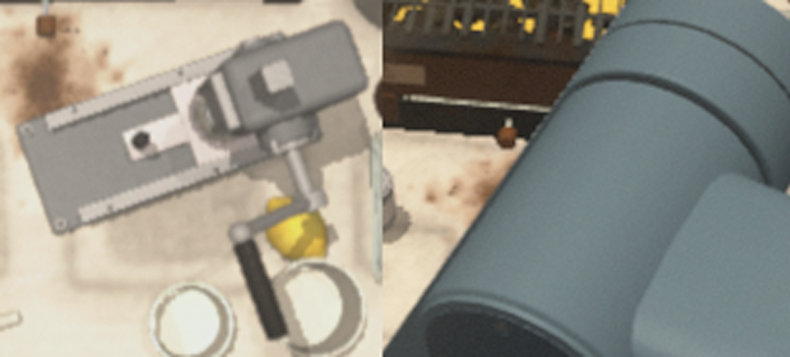

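The lever is back up, with the bar where it started, and the carrier is home with the tin under the ram. I'll take one last scene view to check the lid and the lever.

```bash
python3 - <<'E'
from h import *
from cell import *
set_joints([-2.1,.72,.62,0,1.80,-.36])
t0=np.load("top.npz")["img"].astype(int); t1=get_image("top")["img"].astype(int)
d=abs(t0-t1).sum(2); print("lever diff",d[205:280,365:405].mean(),"closed tin",d[172:200,220:248].mean(),"unchanged ref",d[160:175,300:330].mean())
b=get_image("scene")["img"][150:260,270:400,::-1]
cv2.imwrite("pics/final2.png",cv2.resize(b,None,fx=5.4,fy=5.4,interpolation=cv2.INTER_CUBIC)); print(current_clock())
E
```

```text
lever diff 2.7263333333333333 closed tin 2.544642857142857 unchanged ref 2.86
41.2417
```

View pics/final2.png

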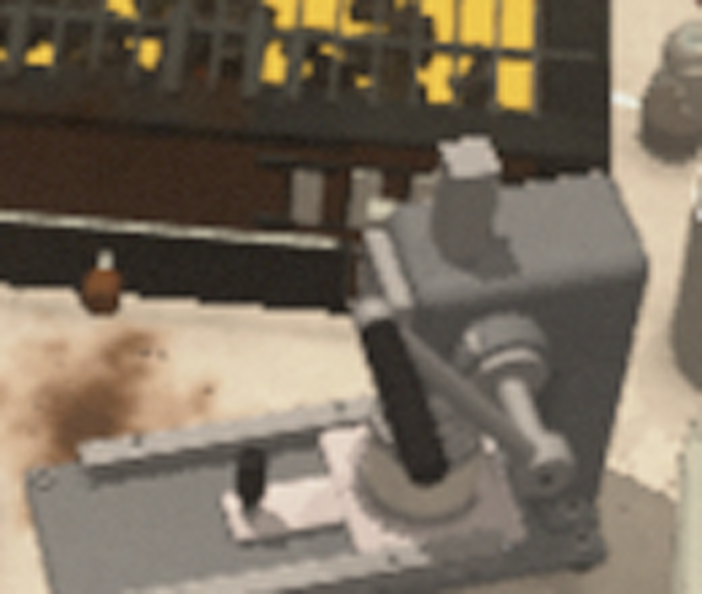

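The tin stands upright in the nest under the ram. The lever (bar at (400,400)) is fully raised, and the closed tin hasn't moved. The lid itself is hidden here, but the lever stroke ended hard at its stop.

```bash
python3 -c "
from cell import *
print(job_done())"
```

```text
the job is handed in; nothing more can be done
None
```

I handed the job in at about 41 s: the proud-lidded tin stands upright under the ram with the carrier home, the lever went to its stop (37 N) and is fully back up, and the closed tin is untouched; the head and lever hid the lid, so I infer it is flush from the lever reaching its stop.

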